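Load a knot-tying board into its sprung holder and hold it home

TASK

Pick up the knot-tying board that has the flat upright bar across it and lay it flat in the open end of the holder's track, its two-peg end facing the sprung plunger. Then slide it along the track, pushing the plunger back, until the board meets the two steel stops, and finish while still gripping the board and pressing it firmly but not violently against both the spring and the stops, so that the trainer can set the lock: do not let go. Leave the other board, the jar and the roll of tape where they are.

Things in the scene. Friction and masses are not known exactly. Their poses are not given: they have to be found in the camera images.
- board: The board to load: flat wood 110 (x) x 70 (y) x 14 (z) mm, 0.14 to 0.28 kg, with a flat upright aluminium bar across its middle to grip: 18 mm thick along x, 52 mm along y, top 42 mm above the underside. Origin: centre of the underside, below the bar; x towards the nose end with two small steel pegs (8 mm high). Lies left or right of the holder, nose roughly away from the robot.
- board_nose (a point): Middle of the board's nose edge at its underside: 55 mm along the board's x from its origin.
- holder: Fixed aluminium plate 225 x 110 x 12 mm; its top is the track floor. Origin on the table surface; x along the track from the open loading end (x = -130 mm) to the plunger; z up. Two black rails 76 mm apart (inside), 10 mm high plus sloped lead-ins to 17 mm above the floor, run from x = -130 to +20 mm. A block 72 mm wide, top 42 mm above the table, at x = 53 to 93 mm carries the plunger.
- stops: Two steel stop blocks on the holder, 12 mm wide, 24 mm high, centred 25 mm either side of the middle. Origin: midway between their faces at track-floor height (holder x = +35, z = 12 mm); axes as the holder's. The board is home when its nose edge touches these faces: board_nose is then at this origin and the board's origin 55 mm before it.
- plunger (a joint): How far the sprung plunger is pushed in, m: 0 at rest, 0.018 when the board meets the stops (own end 0.026). The spring pushes back with 4 N at first and 8.5 N at 0.018; sliding friction adds 1 to 4 N, more if the board is also pressed down. At the stops the push climbs steeply; a total of 15 to 25 N holds the board on them. If let go, the spring pushes the board off again.
- plunger_nose (a point): Tip of the plunger, a steel rod 11 mm thick on the middle line of the track, 8 mm above the track floor; at rest it stands 18 mm before the stop faces (holder x = +17 mm), and it moves along the holder's +x when pushed.
- spare: Bystander, leave alone: a second wooden board of the same 110 x 70 x 14 mm and two pegs, but with a round post 20 mm thick and 28 mm tall in its middle instead of a bar. Origin: centre of the underside.
- jar: Bystander, leave alone: closed jar, 56 mm wide, 75 mm tall, origin centre of the underside.
- tape: Bystander, leave alone: roll of paper tape lying flat, 70 mm wide, 24 mm high, origin centre of the underside.
Mind the look-alikes: they are no part of the job. What is shaped like the board but blue or green is not meant.

How it is judged (in metres and radians):
On the way, in this order (a step that is already met when the one before it is completed fails the run):
1. the board with the bar is lifted off the table in the gripper (height (world z) of board above 0.03 m and contact force between the fingers and board above 1 N), for 0.1 s.
2. the board lies flat between the rails, nose first, ahead of the plunger (not yet pushed in) (y of board_nose in the frame of stops between -0.006 and 0.006 m and z of board_nose in the frame of stops below 0.004 m and angle between board's own z axis and vertical below 0.07 rad and angle between the x axis of board and the x axis of holder, either way round below 0.08 rad and x of board_nose in the frame of stops between -0.08 and -0.01 m and value of joint plunger below 0.008 m), for 0.1 s.
At the end, for the whole second after the job is handed in: Board flat in the track (4 mm off floor, 6 mm off middle, 0.07 rad level, 0.08 rad square at most), nose within 3 mm of the stops, plunger in by over 15.5 mm, over 1.5 N on the stops, still gripped, at rest (y of board_nose in the frame of stops between -0.006 and 0.006 m and z of board_nose in the frame of stops below 0.004 m and angle between board's own z axis and vertical below 0.07 rad and angle between the x axis of board and the x axis of holder, either way round below 0.08 rad and x of board_nose in the frame of stops between -0.003 and 0.003 m and value of joint plunger above 0.0155 m and contact force between board and stops above 1.5 N and contact force between the fingers and board above 2 N and linear speed of board below 0.02 m/s); the arm keeps its last pose, push and grip.
It fails at once if the board is rammed into the stops (more than 45 N) (contact force between board and stops above 45 N).
It fails at once if the other board is moved by more than 30 mm (distance of spare from where it was at the start of the episode above 0.03 m).
It fails at once if the jar is moved by more than 30 mm (distance of jar from where it was at the start of the episode above 0.03 m).
It fails at once if the roll of tape is moved by more than 30 mm (distance of tape from where it was at the start of the episode above 0.03 m).
It also fails if it takes over 45 s, if anything falls off the work surface, if the arm or the gripper's body presses on something with over 40 N, if the wrist force passes 120 N, or if a joint passes its speed limit or range.

ROBOT

A 6-joint arm with a two-finger parallel gripper is mounted at the origin on the work surface. World frame = base frame: x ahead of the robot, y to its left, z up, the work surface at z = 0. Lengths are in m, angles in degrees, forces in N, time in s.
With the tool pointing down it reaches from about 0.35 to 0.875 m from the base axis. Payload 4.2 kg.
Tool frame: the origin (TCP) lies between the finger pads; the fingertips stand 25 mm ahead of it and the grasp point (between the pads) lies 6 mm ahead of it (r.tips_ahead is the distance from the TCP to the fingertips, in m); z points along the fingers, y is the direction in which the jaws open and shut (so a half turn about z gives the same grasp; the last joint's range is limited). The gripper opens to 87 mm and grips with 3 to 60 N. Pads are 19 mm wide; open, the fingers measure 117 mm over their backs; the gripper's body (75 mm by 190 mm) begins 51 mm behind the grasp point.
Start: joints at [-56.402, 22.042, 0.453, 0, -68.411, -14.817], TCP at [0.201, -0.592, 0.248] pointing down, gripper open.
Joint ranges: [-179.83, 179.83], [-69.29, 118.12], [-61.27, 80.66], [-181.25, 117.63], [-171.15, -9.14], [-177.46, 177.46]. Speed limits (degrees/s): [159.86, 159.86, 180, 180, 180, 180].

INTERFACE

Orientations are given as a 3x3 rotation matrix whose columns are the frame's x, y, z axes.
In Python, from station import r, vision, finish_job gives the robot as it stands.
- The arm moves only by the shell command python3 -m jog 'ROWS'. ROWS is a JSON object of lists of equal length, an entry for each row: "rot": the turn, a rotation vector about the world's x, y, z in degrees, a list of three; "delta_pos": the shift along the world's x, y, z in mm, a list of three; "grip": the opening in per cent of the stroke, from 0 (shut) to 100 (fully open). A call has 1 to 10 rows; each row shifts and turns the commanded pose from where the row before left it; what a row does not reach is not made up. A row lasts 1/12 s, in which the tool goes at most 41.7 mm and 7.16 degrees, less where a joint would pass 70% of its speed; a pose out of reach is approached as far as the arm can. A call with a gripper value outside its range is refused whole. The fingers move at their own pace and stop on an object; the grip force is fixed at half the most. Time passes only in rows, so rows that do not move let the fingers close. It gives the time, the measured TCP pose, the force and the opening at its end, in the units of the state.
- r.sense(): the state, without advancing time (a new reading comes with each control period).
- vision.capture(name): name is "side" or "top"; returns a dict with "frame" (384x512x3 uint8, red, green, blue), "K" (3x3 intrinsics, pixels), "k1" (the pictures are not rectified: a ray, as slopes to the right and down, at radius r is drawn at 1 + k1 r^2 times it, then the intrinsics apply), "xyz" and "orientation" of the camera in the world. Camera axes: x right, y up, looking along -z (the intrinsics and any distortion apply to the point x, -y, -z); pixel columns grow to the right and rows downward; lengths in m; the calibration is good to about 2 mm. A picture is of the moment at which its call begins. There is no depth.
- finish_job(): hands the job in, once; it reports no verdict.
The state is a dict: "time_s": time; "joints": joint angles; "joint_velocities": joint speeds; "effort": joint torques, N m; "tcp_pos": TCP position; "ee_rot": TCP orientation; "wrist_force": force on the tool from outside, world axes, zero at the start; "moment": the same for the moment, N m; "gripper_width": opening from 0.0 (shut) to 1.0 (fully open).
Only numpy, scipy, OpenCV 4.12 (cv2) and the standard library are available. Lean on these libraries where they do the work, as an engineer would, in place of code of your own. Each camera call takes 0.05 s, during which the arm holds its last target. There are 200 camera calls.

## Working session

There is one attempt and no reset: what is moved stays moved. The work goes in short steps, Python scripts to look and compute and a shell command to move; the robot and the scene stay as the last step left them, time stands still between calls to the robot, and variables do not carry over. Pictures are saved under pics/ and viewed, about 8 in all and at most 12, crops included, and the job is handed in when it is done.

```bash
mkdir -p pics; ls
python3 - <<'E'
from station import r, vision
import cv2
for n in ("top","side"):
    c=vision.capture(n); cv2.imwrite(f"pics/{n}0.png",c["frame"][:,:,::-1])
    print(n,c["K"],c["k1"],c["xyz"],c["orientation"])
s=r.sense(); print(s["time_s"],s["tcp_pos"],s["ee_rot"],s["gripper_width"],s["wrist_force"])
E
```

```text
pics
top [[431.9555623    0.         254.53177912]
 [  0.         431.9555623  189.06458589]
 [  0.           0.           1.        ]] -0.12224980039949751 [0.26626896 0.03326344 1.11759232] [[ 0.02183811  0.98514058 -0.17035591]
 [-0.99969364  0.02350286  0.00776143]
 [ 0.01164995  0.17013423  0.98535203]]
side [[368.43301192   0.         255.00829602]
 [  0.         368.43301192 185.81633304]
 [  0.           0.           1.        ]] 0.01210163845770702 [0.35441346 0.61031454 0.74476229] [[-0.98986154  0.1134363  -0.08547709]
 [-0.14186456 -0.76006723  0.63417052]
 [ 0.00696962  0.63986718  0.76845391]]
0.1 [ 0.20108174 -0.59125811  0.2465697 ] [[-9.46809839e-01 -3.21792820e-01 -7.14180940e-04]
 [-3.21793599e-01  9.46808110e-01  1.81159313e-03]
 [ 9.32346435e-05  1.94505306e-03 -9.99998104e-01]] 0.9999142893765316 [-0.15732109  0.29252392 -0.38620926]
```

View pics/top0.png

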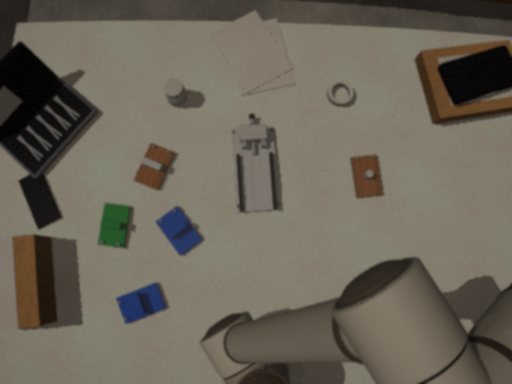

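View pics/side0.png

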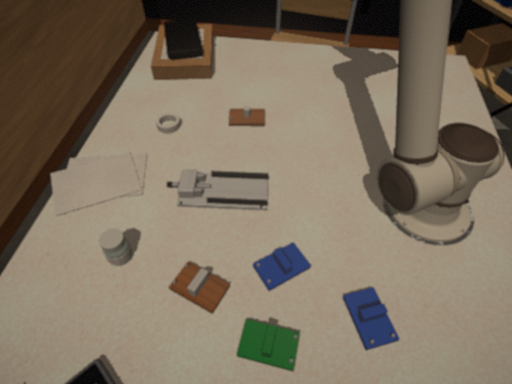

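Top view: the barred wooden board is at (155,166), the holder at (257,167) with its plunger at the far end (top), the spare at (367,175), the jar at (176,92) and the tape at (341,93). In the side view the board is at (200,285) and the holder at (225,190).

```bash
cat > h.py <<'E'
import numpy as np, cv2
from station import r, vision
def cam(n): return vision.capture(n)
def _dist(c): return np.array([c["k1"],0,0,0,0.])
F=np.diag([1.,-1,-1])
def ray(c,px):
    u=cv2.undistortPoints(np.float64(px).reshape(-1,1,2),np.array(c["K"]),_dist(c)).reshape(-1,2)
    return (np.c_[u,np.ones(len(u))]@F)@np.array(c["orientation"]).T
def plane(c,px,z):
    d=ray(c,px); o=np.array(c["xyz"]); return o+d*((z-o[2])/d[:,2])[:,None]
def proj(c,P):
    R=np.array(c["orientation"]); q=(np.atleast_2d(P)-c["xyz"])@R@F
    return cv2.projectPoints(q,np.zeros(3),np.zeros(3),np.array(c["K"]),_dist(c))[0].reshape(-1,2)
def crop(c,box,s,name):
    x0,y0,x1,y1=box; cv2.imwrite(name,cv2.resize(c["frame"][y0:y1,x0:x1,::-1],None,fx=s,fy=s,interpolation=cv2.INTER_CUBIC))
E
python3 - <<'E'
from h import *
t=cam("top"); s=cam("side")
a=cv2.resize(t["frame"][105:220,130:290,::-1],(800,575),interpolation=cv2.INTER_CUBIC); cv2.imwrite("pics/tc.png",a)
a=cv2.resize(s["frame"][160:315,160:280,::-1],(464,600),interpolation=cv2.INTER_CUBIC); cv2.imwrite("pics/sc.png",a)
for c,box,n in((t,(130,135,185,200),"top"),(s,(160,255,240,320),"side")):
    x0,y0,x1,y1=box; f=c["frame"][y0:y1,x0:x1]; hsv=cv2.cvtColor(f,cv2.COLOR_RGB2HSV)
    m=((hsv[...,1]>110)&((hsv[...,0]<20)|(hsv[...,0]>170))).astype(np.uint8)
    k=max(cv2.findContours(m,0,2)[0],key=cv2.contourArea)
    rc=cv2.minAreaRect(k); b=cv2.boxPoints(rc)+[x0,y0]
    print(n,rc[1],b.round(1).tolist()); P=plane(c,b,.012); print(P.round(4).tolist(), P.mean(0).round(4))
E
```

```text
top (25.153850555419922, 19.692310333251953) [[134.3, 179.4], [141.9, 161.2], [165.1, 170.9], [157.6, 189.1]]
[[0.4756, 0.3405, 0.012], [0.525, 0.3237, 0.012], [0.5002, 0.2602, 0.012], [0.4514, 0.2773, 0.012]] [0.4881 0.3004 0.012 ]
side (50.606163024902344, 33.61341094970703) [[168.8, 287.8], [185.5, 258.6], [229.5, 283.7], [212.8, 312.9]]
[[0.5752, 0.3077, 0.012], [0.5585, 0.2362, 0.012], [0.4512, 0.2804, 0.012], [0.4727, 0.3465, 0.012]] [0.5144 0.2927 0.012 ]
```

View pics/tc.png

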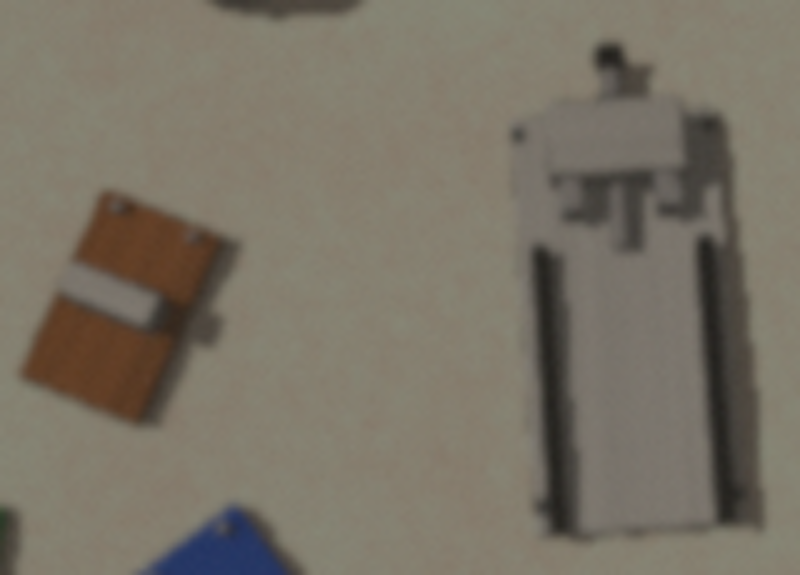

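View pics/sc.png

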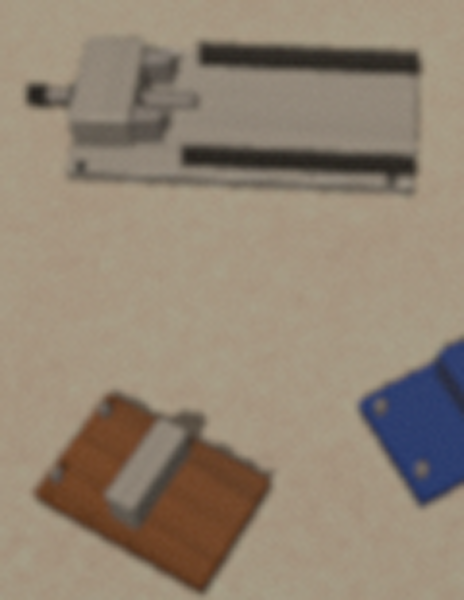

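The top crop shows the board's nose (two pegs) pointing away and tilted right, at a yaw of about -20°. Its corners are near (108,190), (222,238), (142,424) and (22,378). The holder has its plunger tip at (629,250) and block corners at (553,100), (687,172). In the side crop the plunger tip is at (197,100) and the block corners at (85,38), (140,40).

Run:
```python
from h import *
t=cam("top"); s=cam("side")
T=lambda L:[((x+.5)/5-.5+130,(y+.5)/5-.5+105) for x,y in L]
k=464/120; S=lambda L:[((x+.5)/k-.5+160,(y+.5)/k-.5+160) for x,y in L]
def yaw(d): return np.degrees(np.arctan2(d[1],d[0])).round(2)
for c,box,n in((t,(130,135,185,200),"top"),(s,(160,255,240,320),"side")):
    x0,y0,x1,y1=box; hsv=cv2.cvtColor(c["frame"][y0:y1,x0:x1],cv2.COLOR_RGB2HSV)
    m=((hsv[...,1]>110)&((hsv[...,0]<20)|(hsv[...,0]>170))).astype(np.uint8)
    K=np.vstack([q for q in cv2.findContours(m,0,1)[0] if cv2.contourArea(q)>20]).reshape(-1,2)+[x0,y0]
    P=plane(c,K,.014)[:,:2]
    rc=cv2.minAreaRect((P*1000).astype(np.float32)); print(n,"board",rc)
def show(n,c,L,z): 
    P=plane(c,L,z); print(n,P[:,:2].round(4).tolist(),"mean",P.mean(0)[:2].round(4)); return P
for n,c,L in(("top",t,T([(108,190),(222,238),(142,424),(22,378)])),("side",s,S([(38,490),(112,392),(272,475),(203,590)]))):
    P=show(n+" board",c,L,.014 if n=="top" else .01); print(yaw(P[0]-P[3]),yaw(P[1]-P[2]),yaw(P[0]-P[1]),yaw(P[3]-P[2]))
show("bar top t",t,T([(70,262),(165,298),(152,328),(58,290)]),.042)
show("bar top s",s,S([(155,418),(190,430),(133,512),(105,493)]),.042)
for n,c,L in(("top",t,T([(629,250)])),("side",s,S([(197,100)]))): show(n+" plunger",c,L,.022)
for n,c,L in(("top",t,T([(553,97),(686,97),(687,172),(549,166)])),("side",s,S([(85,38),(140,40),(130,125),(73,122)]))):
    P=show(n+" block",c,L,.042)
show("side plate near edge",s,S([(68,175),(414,187)]),.012); show("side open end",s,S([(416,75),(414,150)]),.012)
show("top open end",t,T([(545,535),(580,533),(715,524)]),.012)
show("top left edge",t,T([(513,130),(537,505)]),.012)
# rails: dark pixels
for c,box,n in((t,(232,140,290,215),"top"),(s,(200,165,275,212),"side")):
    x0,y0,x1,y1=box; g=cv2.cvtColor(c["frame"][y0:y1,x0:x1],cv2.COLOR_RGB2GRAY); m=(g<62).astype(np.uint8)
    for q in cv2.findContours(m,0,1)[0]:
        if cv2.contourArea(q)>40:
            P=plane(c,q.reshape(-1,2)+[x0,y0],.024)[:,:2]; rc=cv2.minAreaRect((P*1000).astype(np.float32)); print(n,"dark",rc)
```

```text
top board ((512.6574096679688, 290.2271728515625), (67.53511047363281, 105.40633392333984), 69.0964584350586)
side board ((512.90185546875, 294.28546142578125), (70.33831787109375, 108.47323608398438), 69.2603759765625)
top board [[0.5758, 0.3018], [0.5507, 0.2393], [0.4502, 0.2756], [0.4731, 0.3407]] mean [0.5124 0.2894]
-20.72 -19.9 68.17 70.61
side board [[0.5754, 0.3036], [0.5508, 0.24], [0.4509, 0.2767], [0.4746, 0.3447]] mean [0.5129 0.2913]
-22.15 -20.13 68.85 70.78
bar top t [[0.5292, 0.3122], [0.5112, 0.2616], [0.4954, 0.2674], [0.5143, 0.3174]] mean [0.5125 0.2897]
bar top s [[0.5153, 0.268], [0.495, 0.2722], [0.5139, 0.3216], [0.5309, 0.3136]] mean [0.5138 0.2938]
top plunger [[0.5471, 0.0244]] mean [0.5471 0.0244]
side plunger [[0.5471, 0.0295]] mean [0.5471 0.0295]
top block [[0.6231, 0.0658], [0.6248, -0.0034], [0.5843, -0.0046], [0.5857, 0.0668]] mean [0.6045 0.0312]
side block [[0.627, 0.004], [0.5905, 0.0004], [0.5791, 0.072], [0.6153, 0.0749]] mean [0.603  0.0378]
side plate near edge [[0.6177, 0.0948], [0.3973, 0.0718]] mean [0.5075 0.0833]
side open end [[0.4075, -0.0221], [0.401, 0.0421]] mean [0.4042 0.01  ]
top open end [[0.3976, 0.0643], [0.399, 0.0463], [0.4053, -0.0232]] mean [0.4006 0.0291]
top left edge [[0.6141, 0.0875], [0.413, 0.0688]] mean [0.5136 0.0782]
top dark ((472.43548583984375, 62.30137634277344), (144.8582000732422, 11.332751274108887), 4.311036109924316)
top dark ((479.81134033203125, -24.44858741760254), (145.4000701904297, 12.975449562072754), 5.209599494934082)
side dark ((471.8902587890625, 70.6852035522461), (144.16087341308594, 13.459941864013672), 3.5851223468780518)
side dark ((480.13775634765625, -15.487351417541504), (144.25128173828125, 14.058120727539062), 5.205770492553711)
```

Board at about (0.513, 0.292), yaw −20.8°. Holder axis runs through (0.476, 0.022) at yaw +5.4°, from which the stops come out at about (0.566, 0.031). Now moving over the board.

```bash
python3 -m jog '{"delta_pos":[[18,36,0],[18,36,0],[18,36,0],[18,36,0],[18,36,0],[18,36,0],[18,36,0],[18,36,0],[18,36,0],[18,36,0]],"rot":[[0,0,5],[0,0,5],[0,0,5],[0,0,5],[0,0,5],[0,0,5],[0,0,5],[0,0,5],[0,0,5],[0,0,5]],"grip":[100,100,100,100,100,100,100,100,100,100]}'; python3 -m jog '{"delta_pos":[[13,38,0],[13,38,0],[13,38,0],[13,38,0],[13,38,0],[13,38,0],[13,38,0],[13,38,0],[13,38,0],[13,38,0]],"rot":[[0,0,0],[0,0,0],[0,0,0],[0,0,0],[0,0,0],[0,0,0],[0,0,0],[0,0,0],[0,0,0],[0,0,0]],"grip":[100,100,100,100,100,100,100,100,100,100]}'
```

```text
time_s: 1.13
tcp_pos: [0.3816, -0.2299, 0.2479]
ee_rot: [[-0.358, -0.934, 0.001], [-0.934, 0.358, -0.0], [-0.0, -0.001, -1.0]]
wrist_force: [0.9, -0.3, 0.4]
gripper_width: 1.005
time_s: 1.97
tcp_pos: [0.5114, 0.1504, 0.2478]
ee_rot: [[-0.361, -0.932, 0.0], [-0.932, 0.361, 0.0], [-0.0, -0.0, -1.0]]
wrist_force: [1.5, -0.6, -1.4]
gripper_width: 1.001
```

```bash
python3 -m jog '{"delta_pos":[[0.4,35.5,0],[0.4,35.5,0],[0.4,35.5,0],[0.4,35,0],[0,0,-35],[0,0,-35],[0,0,-35],[0,0,-35],[0,0,0],[0,0,0]],"rot":[[0,0,0.4],[0,0,0],[0,0,0],[0,0,0],[0,0,0],[0,0,0],[0,0,0],[0,0,0],[0,0,0],[0,0,0]],"grip":[100,100,100,100,100,100,100,100,100,100]}'
python3 - <<'E'
from h import *
s=cam("side"); p=r.sense()["tcp_pos"]; R=np.array(r.sense()["ee_rot"])
print(p)
a=proj(s,[p+R@[0,0,.025],[.513,.292,.042],[.513,.2897,.042]]); print(a)
crop(s,(140,190,270,320),4.5,"pics/s1.png"); print((a-[140,190])*4.5)
E
```

```text
time_s: 2.8
tcp_pos: [0.5123, 0.2891, 0.1064]
ee_rot: [[-0.355, -0.935, -0.003], [-0.935, 0.355, -0.003], [0.004, 0.001, -1.0]]
wrist_force: [-0.4, 1.1, 0.4]
gripper_width: 0.997
[0.51371038 0.29024846 0.10863412]
[[195.50902866 268.09969992]
 [198.02533473 278.45073317]
 [198.29524115 277.4186172 ]]
[[249.79062897 351.44864964]
 [261.11400631 398.02829925]
 [262.32858519 393.38377741]]
```

View pics/s1.png

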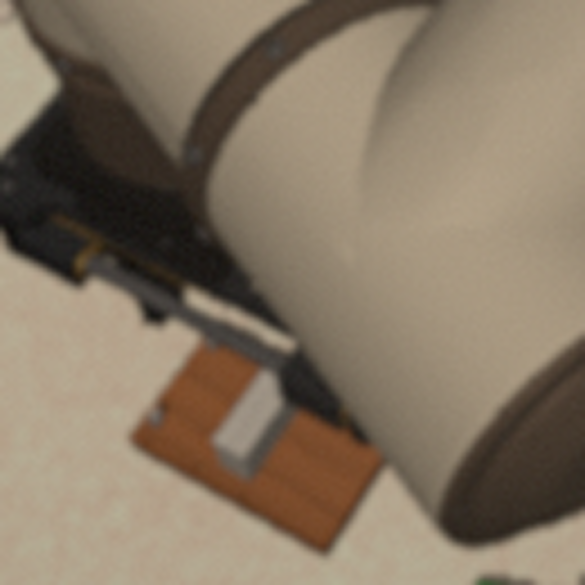

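The side crop shows the open fingers straddling the bar, whose top is around (252,410). Descending and gripping.

```bash
python3 -m jog '{"delta_pos":[[0,1,-15],[0,1,-15],[0,0,-12],[0,0,-10],[0,0,-7],[0,0,-3],[0,0,0]],"rot":[[0,0,0],[0,0,0],[0,0,0],[0,0,0],[0,0,0],[0,0,0],[0,0,0]],"grip":[100,100,100,100,100,100,100]}'; python3 -m jog '{"delta_pos":[[0,0,0],[0,0,0],[0,0,0],[0,0,0],[0,0,0],[0,0,0],[0,0,0],[0,0,0],[0,0,0],[0,0,0]],"rot":[[0,0,0],[0,0,0],[0,0,0],[0,0,0],[0,0,0],[0,0,0],[0,0,0],[0,0,0],[0,0,0],[0,0,0]],"grip":[0,0,0,0,0,0,0,0,0,0]}'
```

```text
time_s: 3.43
tcp_pos: [0.5132, 0.292, 0.046]
ee_rot: [[-0.355, -0.935, 0.001], [-0.935, 0.355, 0.0], [-0.001, -0.0, -1.0]]
wrist_force: [0.1, -0.5, 1.3]
gripper_width: 0.999
time_s: 4.27
tcp_pos: [0.5128, 0.2918, 0.0455]
ee_rot: [[-0.355, -0.935, -0.0], [-0.935, 0.355, -0.0], [0.0, 0.0, -1.0]]
wrist_force: [-0.6, -1.1, 1.1]
gripper_width: 0.326
```

```bash
python3 -m jog '{"delta_pos":[[0,0,0],[0,0,0],[0,0,0],[0,0,0],[0,0,0],[0,0,10],[0,0,20],[0,0,25],[0,0,25],[0,0,0]],"rot":[[0,0,0],[0,0,0],[0,0,0],[0,0,0],[0,0,0],[0,0,0],[0,0,0],[0,0,0],[0,0,0],[0,0,0]],"grip":[0,0,0,0,0,0,0,0,0,0]}'; python3 -m jog '{"delta_pos":[[-5,-27,0],[-5,-27,0],[-5,-27,0],[-5,-27,0],[-5,-27,0],[-5,-27,0],[-5,-27,0],[-5,-27,0],[-5,-27,0],[-5,-27,0]],"rot":[[0,0,2.6],[0,0,2.6],[0,0,2.6],[0,0,2.6],[0,0,2.6],[0,0,2.6],[0,0,2.6],[0,0,2.6],[0,0,2.6],[0,0,2.6]],"grip":[0,0,0,0,0,0,0,0,0,0]}';  python3 -m jog '{"delta_pos":[[0,0,0],[0,0,0],[0,0,0]],"rot":[[0,0,0],[0,0,0],[0,0,0]],"grip":[0,0,0]}'
python3 - <<'E'
from h import *
s=cam("side"); t=cam("top")
a=cv2.resize(s["frame"][130:230,150:310,::-1],(640,400),interpolation=cv2.INTER_CUBIC); cv2.imwrite("pics/s2.png",a)
cv2.imwrite("pics/t2.png",cv2.resize(t["frame"][100:250,180:330,::-1],(600,600),interpolation=cv2.INTER_CUBIC))
E
```

```text
time_s: 5.1
tcp_pos: [0.5152, 0.2937, 0.1312]
ee_rot: [[-0.354, -0.935, 0.008], [-0.935, 0.354, 0.006], [-0.008, -0.005, -1.0]]
wrist_force: [0.5, 1.2, -1.3]
gripper_width: 0.202
time_s: 5.93
tcp_pos: [0.4616, 0.0204, 0.1251]
ee_rot: [[0.092, -0.996, -0.001], [-0.996, -0.092, -0.0], [-0.0, 0.001, -1.0]]
wrist_force: [0.1, -0.5, -3.1]
gripper_width: 0.204
time_s: 6.18
tcp_pos: [0.4628, 0.0218, 0.1255]
ee_rot: [[0.09, -0.996, 0.0], [-0.996, -0.09, 0.0], [-0.0, -0.0, -1.0]]
wrist_force: [-0.1, 0.6, -2.8]
gripper_width: 0.201
```

View pics/s2.png

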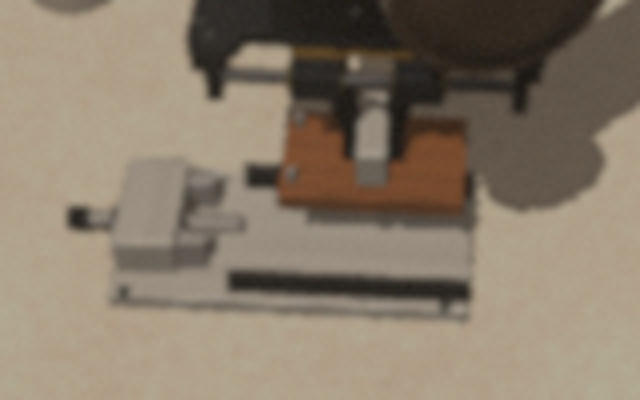

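View pics/t2.png

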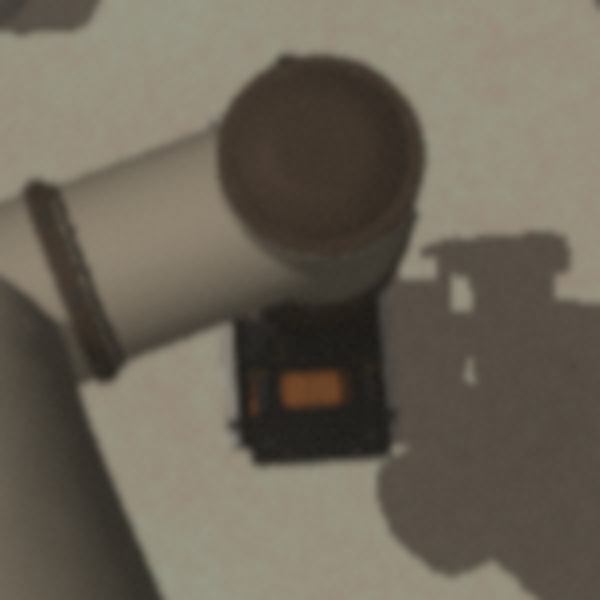

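The board is held level above the track; in the side crop its near lower edge runs (278,205)–(463,213) and its nose edge is at (285,150). Checking its offset in the grip, from the same camera that sees the holder.

Run:
```python
from h import *
s=cam("side"); S=lambda L:[((x+.5)/4-.5+150,(y+.5)/4-.5+130) for x,y in L]
hsv=cv2.cvtColor(s["frame"],cv2.COLOR_RGB2HSV); m=((hsv[...,1]>110)&((hsv[...,0]<20)|(hsv[...,0]>170)))
m[:155]=0;m[190:]=0;m[:,:215]=0;m[:,270:]=0
cols=np.arange(224,265); low=[np.where(m[:,c])[0].max()+.5 for c in cols]
st=r.sense(); p=np.array(st["tcp_pos"]); print(p)
zb=p[2]-.0457
P=plane(s,np.c_[cols,low],zb); k=np.polyfit(P[:,0],P[:,1],1); print("near edge yaw",np.degrees(np.arctan(k[0])), "y at tcp x",np.polyval(k,p[0]))
rows=np.arange(162,178); L=[np.where(m[q])[0].min()-.5 for q in rows]; Rr=[np.where(m[q])[0].max()+.5 for q in rows]
for n,X in(("nose",L),("tail",Rr)):
    P=plane(s,np.c_[X,rows],zb+.014); k2=np.polyfit(P[:,1],P[:,0],1); print(n,"x at tcp y",np.polyval(k2,p[1]),np.degrees(np.arctan(k2[0])))
# holder in this camera
for n,L,z in(("plate edge top",[(110,300),(468,316)],.012),("plunger tip",[(243,222)],.022),("block near top edge",[(113,235),(172,238)],.042),("block far top",[(132,158),(187,162)],.042),("rail near outer low",[(230,291),(468,299)],.012),("rail near inner top",[(230,271),(468,281)],.029)):
    print(n,plane(s,S(L),z)[:,:2].round(4).tolist())
```

```text
[0.46308624 0.02261726 0.12546709]
near edge yaw 4.645458148778333 y at tcp x 0.055643375925537905
nose x at tcp y 0.5165738083506874 -1.9392600279345389
tail x at tcp y 0.4078469766200089 -10.4632971592967
plate edge top [[0.6181, 0.0941], [0.3973, 0.0737]]
plunger tip [[0.5479, 0.0284]]
block near top edge [[0.6192, 0.0665], [0.5828, 0.0635]]
block far top [[0.6248, 0.0025], [0.589, 0.0007]]
rail near outer low [[0.5463, 0.0763], [0.3989, 0.0607]]
rail near inner top [[0.5453, 0.0737], [0.3995, 0.0598]]
```

Board yaw and position agree with the track axis to about 2 mm. Lowering it.

```bash
python3 -m jog '{"delta_pos":[[0,0,-15],[0,0,-15],[0,0,-12],[0,0,-6],[0,0,-2],[0,0,0]],"rot":[[0,0,0],[0,0,0],[0,0,0],[0,0,0],[0,0,0],[0,0,0]],"grip":[0,0,0,0,0,0]}'; python3 -m jog '{"delta_pos":[[0,0,-3],[0,0,-3],[0,0,-3],[0,0,0]],"rot":[[0,0,0],[0,0,0],[0,0,0],[0,0,0]],"grip":[0,0,0,0]}';python3 -m jog '{"delta_pos":[[0,0,-2],[0,0,-2],[0,0,-1],[0,0,0]],"rot":[[0,0,0],[0,0,0],[0,0,0],[0,0,0]],"grip":[0,0,0,0]}'
```

```text
time_s: 6.83
tcp_pos: [0.463, 0.0222, 0.0753]
ee_rot: [[0.091, -0.996, -0.001], [-0.996, -0.091, -0.0], [0.0, 0.001, -1.0]]
wrist_force: [-0.1, 0.1, -2.6]
gripper_width: 0.206
time_s: 7.17
tcp_pos: [0.4626, 0.0217, 0.0663]
ee_rot: [[0.09, -0.996, -0.0], [-0.996, -0.09, -0.0], [0.0, 0.0, -1.0]]
wrist_force: [-0.4, -0.3, -3.0]
gripper_width: 0.202
time_s: 7.5
tcp_pos: [0.4627, 0.0217, 0.0613]
ee_rot: [[0.09, -0.996, -0.0], [-0.996, -0.09, -0.0], [0.0, 0.0, -1.0]]
wrist_force: [-1.0, -0.1, -3.0]
gripper_width: 0.206
```

```bash
python3 -m jog '{"delta_pos":[[0,0,-1],[0,0,-1],[0,0,-0.5],[0,0,0]],"rot":[[0,0,0],[0,0,0],[0,0,0],[0,0,0]],"grip":[0,0,0,0]}';python3 -m jog '{"delta_pos":[[0,0,-0.5],[0,0,-0.5],[0,0,0],[0,0,0]],"rot":[[0,0,0],[0,0,0],[0,0,0],[0,0,0]],"grip":[0,0,0,0]}'
python3 - <<'E'
from h import *
s=cam("side"); cv2.imwrite("pics/s3.png",cv2.resize(s["frame"][130:230,150:310,::-1],(640,400),interpolation=cv2.INTER_CUBIC))
E
```

```text
time_s: 7.83
tcp_pos: [0.4628, 0.0218, 0.0589]
ee_rot: [[0.09, -0.996, -0.0], [-0.996, -0.09, -0.0], [0.0, 0.0, -1.0]]
wrist_force: [-0.5, 0.2, -1.9]
gripper_width: 0.204
time_s: 8.17
tcp_pos: [0.4628, 0.0218, 0.0581]
ee_rot: [[0.09, -0.996, -0.0], [-0.996, -0.09, -0.0], [0.0, 0.0, -1.0]]
wrist_force: [-0.1, -0.7, -3.0]
gripper_width: 0.206
```

View pics/s3.png

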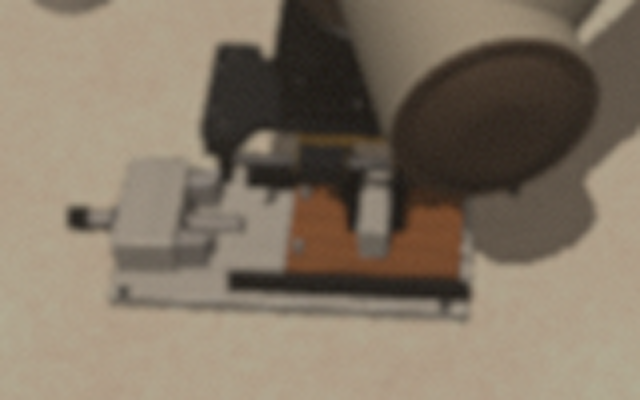

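The board lies between the rails, with its nose edge at about (290,230) and the plunger tip ahead of it at (243,222). Feeling down for the floor.

```bash
python3 -m jog '{"delta_pos":[[0,0,-0.4],[0,0,0],[0,0,0]],"rot":[[0,0,0],[0,0,0],[0,0,0]],"grip":[0,0,0]}';python3 -m jog '{"delta_pos":[[0,0,-0.4],[0,0,0],[0,0,0]],"rot":[[0,0,0],[0,0,0],[0,0,0]],"grip":[0,0,0]}';python3 -m jog '{"delta_pos":[[0,0,-0.4],[0,0,0],[0,0,0]],"rot":[[0,0,0],[0,0,0],[0,0,0]],"grip":[0,0,0]}'
```

```text
time_s: 8.47
tcp_pos: [0.4628, 0.0218, 0.0576]
ee_rot: [[0.09, -0.996, -0.0], [-0.996, -0.09, -0.0], [0.0, 0.0, -1.0]]
wrist_force: [1.0, 0.2, -3.2]
gripper_width: 0.203
time_s: 8.72
tcp_pos: [0.4629, 0.0218, 0.0575]
ee_rot: [[0.09, -0.996, 0.0], [-0.996, -0.09, 0.0], [-0.0, -0.0, -1.0]]
wrist_force: [-1.1, 0.6, 1.4]
gripper_width: 0.205
time_s: 8.97
tcp_pos: [0.4629, 0.0218, 0.0575]
ee_rot: [[0.091, -0.996, 0.0], [-0.996, -0.091, -0.0], [0.0, -0.0, -1.0]]
wrist_force: [-2.2, -0.0, 5.0]
gripper_width: 0.204
```

```bash
python3 -m jog '{"delta_pos":[[3,0.3,0.3],[4,0.4,0],[4,0.4,0],[3,0.3,0],[0,0,0]],"rot":[[0,0,0],[0,0,0],[0,0,0],[0,0,0],[0,0,0]],"grip":[0,0,0,0,0]}';python3 -m jog '{"delta_pos":[[3,0.3,0],[3,0.3,0],[2,0.2,0],[2,0.2,0],[0,0,0]],"rot":[[0,0,0],[0,0,0],[0,0,0],[0,0,0],[0,0,0]],"grip":[0,0,0,0,0]}';python3 -m jog '{"delta_pos":[[2,0.2,0],[2,0.2,0],[2,0.2,0],[2,0.2,0],[0,0,0]],"rot":[[0,0,0],[0,0,0],[0,0,0],[0,0,0],[0,0,0]],"grip":[0,0,0,0,0]}'
```

```text
time_s: 9.38
tcp_pos: [0.4766, 0.0229, 0.0575]
ee_rot: [[0.09, -0.996, -0.001], [-0.996, -0.09, -0.001], [0.001, 0.001, -1.0]]
wrist_force: [-2.9, -1.3, 5.3]
gripper_width: 0.203
time_s: 9.8
tcp_pos: [0.486, 0.0237, 0.0575]
ee_rot: [[0.09, -0.996, -0.002], [-0.996, -0.09, -0.001], [0.001, 0.002, -1.0]]
wrist_force: [-4.1, -1.5, 6.2]
gripper_width: 0.203
time_s: 10.22
tcp_pos: [0.4939, 0.0245, 0.0575]
ee_rot: [[0.09, -0.996, -0.002], [-0.996, -0.09, -0.001], [0.001, 0.002, -1.0]]
wrist_force: [-5.1, -0.3, 6.3]
gripper_width: 0.206
```

```bash
python3 -m jog '{"delta_pos":[[0,0,0.5],[1,0.1,0],[1,0.1,0],[0,0,0]],"rot":[[0,0,0],[0,0,0],[0,0,0],[0,0,0]],"grip":[0,0,0,0]}';python3 -m jog '{"delta_pos":[[1,0.1,0],[1,0.1,0],[1,0.1,0],[0,0,0]],"rot":[[0,0,0],[0,0,0],[0,0,0],[0,0,0]],"grip":[0,0,0,0]}';python3 -m jog '{"delta_pos":[[1,0.1,0],[1,0.1,0],[1,0.1,0],[0,0,0]],"rot":[[0,0,0],[0,0,0],[0,0,0],[0,0,0]],"grip":[0,0,0,0]}'
```

```text
time_s: 10.55
tcp_pos: [0.4941, 0.0244, 0.0576]
ee_rot: [[0.09, -0.996, -0.006], [-0.996, -0.09, -0.002], [0.001, 0.006, -1.0]]
wrist_force: [-9.4, -0.6, 8.3]
gripper_width: 0.205
time_s: 10.88
tcp_pos: [0.4959, 0.0245, 0.0576]
ee_rot: [[0.09, -0.996, -0.009], [-0.996, -0.09, -0.002], [0.002, 0.009, -1.0]]
wrist_force: [-11.3, 1.2, 11.6]
gripper_width: 0.205
time_s: 11.22
tcp_pos: [0.4983, 0.0247, 0.0576]
ee_rot: [[0.09, -0.996, -0.01], [-0.996, -0.09, -0.003], [0.002, 0.01, -1.0]]
wrist_force: [-13.3, 0.9, 12.1]
gripper_width: 0.204
```

```bash
python3 -m jog '{"delta_pos":[[0,0,0.5],[1,0.1,0],[1,0.1,0],[0,0,0]],"rot":[[0,-0.4,0],[0,-0.3,0],[0,0,0],[0,0,0]],"grip":[0,0,0,0]}';python3 -m jog '{"delta_pos":[[1,0.1,0],[1,0.1,0],[1,0.1,0],[0,0,0]],"rot":[[0,0,0],[0,0,0],[0,0,0],[0,0,0]],"grip":[0,0,0,0]}'
```

```text
time_s: 11.55
tcp_pos: [0.4994, 0.0249, 0.0575]
ee_rot: [[0.089, -0.996, 0.0], [-0.996, -0.089, -0.003], [0.003, 0.0, -1.0]]
wrist_force: [-13.5, 2.8, 11.9]
gripper_width: 0.204
time_s: 11.88
tcp_pos: [0.5016, 0.0249, 0.0575]
ee_rot: [[0.089, -0.996, -0.002], [-0.996, -0.089, -0.004], [0.003, 0.002, -1.0]]
wrist_force: [-15.1, 1.7, 12.6]
gripper_width: 0.204
```

```bash
python3 -m jog '{"delta_pos":[[0,0,0.6],[0,0,0.6],[0,0,0]],"rot":[[0,0,0],[0,0,0],[0,0,0]],"grip":[0,0,0]}';python3 -m jog '{"delta_pos":[[1,0.1,0],[1,0.1,0],[1,0.1,0],[0,0,0]],"rot":[[0,0,0],[0,0,0],[0,0,0],[0,0,0]],"grip":[0,0,0,0]}'
```

```text
time_s: 12.13
tcp_pos: [0.503, 0.0252, 0.0575]
ee_rot: [[0.089, -0.996, 0.001], [-0.996, -0.089, -0.002], [0.003, -0.001, -1.0]]
wrist_force: [-8.7, 0.2, 1.2]
gripper_width: 0.203
time_s: 12.47
tcp_pos: [0.5056, 0.0253, 0.0575]
ee_rot: [[0.089, -0.996, 0.0], [-0.996, -0.089, -0.003], [0.003, 0.0, -1.0]]
wrist_force: [-9.4, 1.6, 2.7]
gripper_width: 0.206
```

```bash
python3 -m jog '{"delta_pos":[[1,0.1,0],[1,0.1,0],[1,0.1,0.2],[0,0,0]],"rot":[[0,0,0],[0,0,0],[0,0,0],[0,0,0]],"grip":[0,0,0,0]}';python3 -m jog '{"delta_pos":[[1,0.1,0],[1,0.1,0.2],[0,0,0]],"rot":[[0,0,0],[0,0,0],[0,0,0]],"grip":[0,0,0]}';python3 -m jog '{"delta_pos":[[1,0.1,0],[1,0.1,0],[0,0,0]],"rot":[[0,0,0],[0,0,0],[0,0,0]],"grip":[0,0,0]}'
```

```text
time_s: 12.8
tcp_pos: [0.5085, 0.0257, 0.0575]
ee_rot: [[0.089, -0.996, 0.0], [-0.996, -0.089, -0.003], [0.003, 0.0, -1.0]]
wrist_force: [-8.4, 0.1, 1.2]
gripper_width: 0.202
time_s: 13.05
tcp_pos: [0.5103, 0.0258, 0.0575]
ee_rot: [[0.089, -0.996, -0.001], [-0.996, -0.089, -0.003], [0.003, 0.001, -1.0]]
wrist_force: [-10.2, 0.2, 0.9]
gripper_width: 0.205
time_s: 13.3
tcp_pos: [0.5118, 0.0259, 0.0576]
ee_rot: [[0.089, -0.996, -0.002], [-0.996, -0.089, -0.003], [0.003, 0.002, -1.0]]
wrist_force: [-9.9, 1.3, 2.5]
gripper_width: 0.206
```

```bash
for i in 1 2 3; do python3 -m jog '{"delta_pos":[[0.7,0.1,0],[0.7,0.1,0],[0,0,0]],"rot":[[0,0,0],[0,0,0],[0,0,0]],"grip":[0,0,0]}' | grep -v rot; done
```

```text
time_s: 13.55
tcp_pos: [0.512, 0.026, 0.0576]
wrist_force: [-13.7, 2.8, 4.6]
gripper_width: 0.206
time_s: 13.8
tcp_pos: [0.512, 0.0259, 0.0577]
wrist_force: [-16.9, 3.0, 8.5]
gripper_width: 0.203
time_s: 14.05
tcp_pos: [0.5121, 0.0259, 0.0577]
wrist_force: [-21.0, 3.5, 12.7]
gripper_width: 0.204
```

The board has stalled at x = 0.512, where the stops were expected, with the push climbing to 21 N. Easing the downward load, then checking.

```bash
python3 -m jog '{"delta_pos":[[0,0,0.4],[0,0,0.4],[0,0,0],[0,0,0],[0,0,0]],"rot":[[0,0,0],[0,0,0],[0,0,0],[0,0,0],[0,0,0]],"grip":[0,0,0,0,0]}'
python3 - <<'E'
from h import *
s=cam("side"); cv2.imwrite("pics/s4.png",cv2.resize(s["frame"][130:230,150:310,::-1],(640,400),interpolation=cv2.INTER_CUBIC))
E
```

```text
time_s: 14.47
tcp_pos: [0.5122, 0.0259, 0.0578]
ee_rot: [[0.088, -0.996, -0.01], [-0.996, -0.088, -0.005], [0.004, 0.01, -1.0]]
wrist_force: [-18.4, 3.8, 7.3]
gripper_width: 0.206
```

View pics/s4.png

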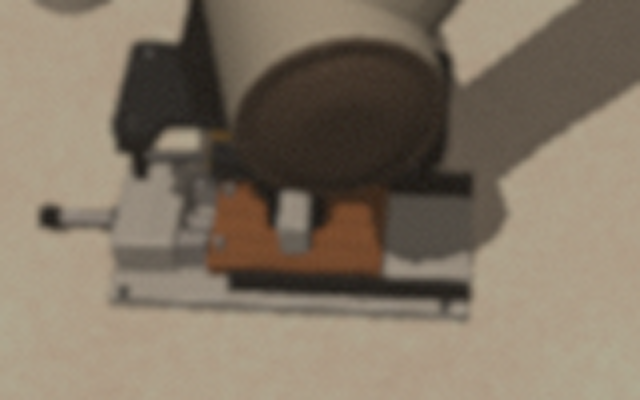

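The nose edge (210,235) now meets the stop blocks. The plunger's rear knob moved from (77,217) to (48,216), about 18 mm. Adding a touch more push and letting it settle.

```bash
python3 -m jog '{"delta_pos":[[0.5,0,0.3],[0.5,0,0.3],[0,0,0],[0,0,0],[0,0,0],[0,0,0],[0,0,0],[0,0,0]],"rot":[[0,0,0],[0,0,0],[0,0,0],[0,0,0],[0,0,0],[0,0,0],[0,0,0],[0,0,0]],"grip":[0,0,0,0,0,0,0,0]}';python3 -m jog '{"delta_pos":[[0,0,0],[0,0,0],[0,0,0],[0,0,0],[0,0,0],[0,0,0]],"rot":[[0,0,0],[0,0,0],[0,0,0],[0,0,0],[0,0,0],[0,0,0]],"grip":[0,0,0,0,0,0]}'
```

```text
time_s: 15.18
tcp_pos: [0.5123, 0.0259, 0.058]
ee_rot: [[0.087, -0.996, -0.012], [-0.996, -0.087, -0.005], [0.004, 0.012, -1.0]]
wrist_force: [-20.0, 4.9, 6.2]
gripper_width: 0.207
time_s: 15.68
tcp_pos: [0.5123, 0.0259, 0.058]
ee_rot: [[0.087, -0.996, -0.012], [-0.996, -0.087, -0.005], [0.004, 0.012, -1.0]]
wrist_force: [-19.2, 3.7, 6.6]
gripper_width: 0.205
```

Steady at about 20 N push, level to 0.7° and still gripped. Handing in.

```bash
python3 -c "
from station import finish_job, r
print(finish_job()); s=r.sense(); print(s['time_s'],s['tcp_pos'],s['wrist_force'])"
```

```text
the job is handed in; nothing more can be done
None
the job is handed in; nothing more can be done
```

I gripped the barred board by its bar, laid it flat between the rails nose first, and slid it in slowly against the plunger until it stopped at the steel stops. I then handed the job in at 15.7 s, still gripping and pressing. No verdict is reported.

**Last checks before handing in:**
- **At the stops:** the TCP stalled at x = 0.512 m, where I expected the stops, and the push then climbed without further travel.
- **Push:** it settled at about 19–20 N. After spring and friction, that should leave roughly 7–9 N on the stops. That figure is an estimate; I could not measure the stop force directly.
- **Grip and attitude:** the gripper was holding the 18 mm bar steadily, and the tool was tilted by about 0.7°.
- **Plunger:** in the picture its rear knob had moved back by about 18 mm.

**Disagreements:**
- **Cameras:** the two views differed by about 4 mm in y, so I used the average. Sideways force stayed under 5 N while sliding in, so the board did not jam.
- **Downward load:** it rose to about 15 N partway along. I reduced it by raising the commanded height and correcting the tilt slightly.

The arm's path kept clear of the other board, the jar and the tape, but I did not check their positions again at the end.

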